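# Change the die cassette in a crimping press

### The job

Change the crimping press over to the pillar die: draw out the cassette that is in the press and stand it flat in the empty return tray, then slide the cassette with the two round pillars into the press, under the hold-down lips and the ram hook, fully home against the rear stop, and swing the lock lever shut across its front. Keep both cassettes upright and leave everything else where it is.

Things in the scene. Friction and masses are not known exactly. Their poses are not given: they have to be found in the camera images.
- press: Fixed bench crimping press, cream C-frame, 350 x 180 mm, 300 mm high. Origin on the table under the place of a fully home die; +x points from its front into the machine, z up. Base plate x -150..200, y +-90, z to 30. The die enters along +x, handle towards -x. Machine head overhangs: x from -12 back, y +-65, z 190..300; column from x 75 back
- bed_front (a point): Front edge of the flat steel loading bed, at its top, press axes. The bed's top is 45 mm above the table and spans press x -140..60, y +-70: a die can stand on it in front of the gibs (the base then fits x -140..-50)
- gib_mouth (a point): Middle of the mouth between the two gibs (side guides), on the bed, 44 mm in front of die_home, press axes. The mouth is about 90 mm wide and narrows over 19 mm to 71 mm (press y +-35.5). Behind it (press x -25..50) hold-down lips overhang: 54 mm apart, underside 13 mm and top 21 mm above the bed. So the die must be slid in, not lowered
- die_home (a point): Point on the bed, press axes. The origin of a fully home die coincides with it and the axes agree; the base plate's rear edge then touches the rear stop, 45 mm behind this point
- ram_hook (a point): Front of the ram hook's lips, at their top (134 mm above the table), press axes; hook spans press x -5..35. It takes the die's T-head from the front: slot for the neck 20 mm wide, lips 7 mm thick (127..134 mm above the table), channel above them 34 mm wide and 15 mm high
- lock (a joint): Lock lever: flat steel bell crank on the bed, on a vertical pin; friction (about 4 N at the knob), stays where left. 0 = shut: its 36 mm nose points to press -y, across a home die's front corner (2-3 mm to spare), its arm to press -x. Grows as it opens, clockwise from above; about 1.57: nose to -x, clear of the die, arm to +y. Starts open; shuts only on a home die
- lock_pivot (a point): Top of the bed at the lever's pin: press x -56, y 56, z 45; press axes
- lock_knob (a point): Centre of the top of the lever's upright black knob, 18 mm diameter, 30 mm tall, standing 70 mm from the pin; top 89 mm and foot 59 mm above the table. Follows the lever
- old_die: Loose die cassette, starts in the press; 0.4 kg, grey metal, stepped solid body. Origin under the middle of its base plate, x from handle to rear, z up. Base 90 (x) x 64 x 10 mm; body x -25..40, y +-22, z 10..78; on top at x 15 a T-head: neck 12 mm dia., z 78..92, head 24 mm dia., z 92..100. Handle: upright plate 12 mm thick (y), x -92..-25, z 32..62
- old_die_handle (a point): Grasp point in the old die's handle: 72 mm in front of its origin, 47 mm above its underside, die axes (pinch across y from above)
- pillar_die: Loose die cassette to be fitted: base plate, T-head, handle, axes and mass as old_die, but two round pillars with collars (29 mm dia.) and open windows between its low block (z 10..24) and a narrow crosshead (z 62..78). Stands in the grey die tray in any of three places, its handle within about 25 degrees of pointing to the robot's side (-x)
- pillar_die_handle (a point): Grasp point in the pillar die's handle, placed as on the old die
- block_die: Bystander, loose: a third cassette of the same overall form and handle but with a plain solid block body and a small sloping chute at its rear. Stands in the die tray; leave it
- grease_tin: Bystander, loose: round tin, 56 mm diameter, 50 mm high, standing in the die tray; origin under its centre
- die_tray: Fixed shallow grey tray, 220 (x) x 330 (y) mm, rim 18 mm high, wall and floor 3 mm; origin under its centre. Three places 100 mm apart along y hold the pillar die, the block die and the tin
- return_tray: Fixed shallow bare-steel tray, empty, 190 (x) x 125 (y) mm, rim 18 mm high, wall and floor 3 mm; origin under its centre. The old die's base must stand flat on its floor; the handle may reach over the rim
- bottle: Bystander, loose: clear water bottle, 64 mm diameter, 200 mm high, standing beyond the return tray; origin under its centre
- pliers: Bystander, loose: pliers lying near the robot, 160 mm long, 16 mm high; origin under the pivot
- wrench: Bystander, loose: wrench 170 mm long, lying near the robot; origin under its middle
- screwdriver: Bystander, loose: screwdriver 190 mm long, lying beyond the die tray; origin under its middle
Things that resemble listed ones, but are neither listed nor needed, are in the scene too. What is shaped like the pillar_die but turquoise is not meant.

How it is judged (in metres and radians):
On the way, in this order (a step that is already met when the one before it is completed fails the run):
1. the old die stands flat in the return tray (z of old_die in the frame of return_tray below 0.007 m and angle between old_die's own z axis and vertical below 0.08 rad and x of old_die in the frame of return_tray between -0.095 and 0.095 m and y of old_die in the frame of return_tray between -0.0625 and 0.0625 m and linear speed of old_die below 0.03 m/s), for 0.2 s.
2. the pillar die is home in the press (x of pillar_die in the frame of die_home between -0.006 and 0.003 m and y of pillar_die in the frame of die_home between -0.006 and 0.006 m and z of pillar_die in the frame of die_home below 0.005 m), for 0.2 s.
At the end, for the whole second after the job is handed in: The old die stands upright (within 3 degrees) and still with its base flat on the floor of the return tray; the pillar die lies flat on the press bed between the gibs, within 5 mm of the rear stop, at rest; the lock lever is shut (within 0.15 rad of 0) (z of old_die in the frame of return_tray below 0.007 m and angle between each of old_die, pillar_die's own z axis and vertical below 0.05 rad and x of old_die in the frame of return_tray between -0.095 and 0.095 m and y of old_die in the frame of return_tray between -0.0625 and 0.0625 m and linear speed of each of old_die, pillar_die below 0.01 m/s and x of pillar_die in the frame of die_home between -0.005 and 0.003 m and y of pillar_die in the frame of die_home between -0.006 and 0.006 m and z of pillar_die in the frame of die_home below 0.003 m and value of joint lock below 0.15 rad); the robot touches nothing.
It fails at once if either die is tipped over (more than 40 degrees) (angle between any of old_die, pillar_die's own z axis and vertical above 0.7 rad).
It fails at once if a bystander is moved by more than 20 mm (distance of any of block_die, grease_tin, bottle, pliers, wrench, screwdriver from where it was at the start of the episode above 0.02 m).
It also fails if it takes over 64 s, if anything falls off the work surface, if the arm or the gripper's body presses on something with over 40 N, if the wrist force passes 120 N, or if a joint passes its speed limit or range.

### The arm

A 6-joint arm with a two-finger parallel gripper is mounted at the origin on the work surface. World frame = base frame: x ahead of the robot, y to its left, z up, the work surface at z = 0. Lengths are in mm, angles in rad, forces in N, time in s.
With the tool pointing down it reaches from about 275 to 825 mm from the base axis. Payload 5.2 kg.
Tool frame: the origin (TCP) lies at the very end of the fingers, on their centre line; the grasp point (between the pads) lies 19 mm behind it; z points along the fingers, y is the line along which they close (so a half turn about z gives the same grasp; the last joint's range is limited). The gripper opens to 93 mm and grips with 3 to 60 N. Pads are 15 mm wide; open, the fingers measure 128 mm over their backs; the gripper's body (75 mm by 188 mm) begins 65 mm behind the grasp point.
Start: joints at [1.147, 0.259, 1.535, -0, 1.348, -0.203], TCP at [120.433, 536.657, 192.553] pointing down, gripper open.
Joint ranges: [-3.14, 3.14], [-0.91, 2.08], [0.19, 2.58], [-1.22, 4.36], [0.22, 2.71], [-3.12, 3.12]. Speed limits (rad/s): [2.57, 2.57, 3.14, 3.14, 3.14, 3.14].

### API

Orientations are given as [roll, pitch, yaw] about the fixed x, y, z axes, in that order (R = Rz(yaw) Ry(pitch) Rx(roll)).
In Python, from bench import robot gives the robot as it stands. The module is installed in compiled form; this text tells all that it offers. Calls block until the motion is done:
- robot.move_ptp(position, orientation): joint-space move of the TCP to a pose.
- robot.move_linear(position, ori=None, speed=150, f_stop=None): straight line of the TCP; ori=None keeps the orientation; speed is the mean speed in mm/s. With f_stop (N) it stops when the force on the tool has changed by that much, and returns True; else False.
- robot.move_j(angles): joint-space move.
- robot.move_gripper(opening): opening from 0.0 (shut) to 1.0 (fully open); the grip force is fixed at half the most; returns when the fingers have stopped.
- robot.sleep(seconds).
- robot.inverse_kinematics(position, orientation): joint angles nearest the present ones, or None.
- robot.get_image(name): name is "side" or "top"; returns a dict with "img" (480x640x3 uint8, blue, green, red), "fovy" (degrees; the focal length in pixels is half the picture's height over the tangent of half this angle, whatever the lens; pixels are square), "cx", "cy" (the principal point, pixels), "k1" (the pictures are not rectified: a ray, as slopes to the right and down, at radius r is drawn at 1 + k1 r^2 times it, then the intrinsics apply), "eye" and "orientation" of the camera in the world. Camera axes: x right, y down, z forward; pixel columns grow to the right and rows downward; lengths in mm; the calibration is good to about 2 mm. A picture is of the moment at which its call begins. There is no depth.
A pose or a line that the arm cannot do raises robot.MotionError and nothing moves.
- robot.hand_in(): hands the job in; it is judged then, once.
Readings, each from a call of its own:
- robot.current_t(): time.
- robot.current_qpos(): joint angles.
- robot.current_joint_vel(): joint speeds.
- robot.current_joint_efforts(): joint torques, N m.
- robot.current_tcp_pos(): TCP position.
- robot.current_eef_rot(): TCP orientation.
- robot.current_contact_force(): force on the tool from outside, world axes, zero at the start.
- robot.current_ft_torque(): the same for the moment, N m.
- robot.current_gripper_width(): opening from 0.0 (shut) to 1.0 (fully open).
- robot.current_finger_force(): force on a finger pad.
Only numpy, scipy, OpenCV 4.12 (cv2) and the standard library are available. Lean on these libraries where they do the work, as an engineer would, in place of code of your own. Each camera call takes 0.05 s, during which the arm holds its last target. There are 200 camera calls.

## Working session

There is one attempt and no reset: what is moved stays moved. The work goes in short steps, each a Python script; the robot and the scene stay as the last script left them, time stands still between calls to the robot, and variables do not carry over. Pictures are saved under pics/ and viewed, at most 10 in all, crops included, and the job is handed in when it is done.

```bash
mkdir -p pics; cat > h.py <<'E'
import numpy as np, cv2, json
from scipy.spatial.transform import Rotation as R
def cam(d):
    f=240/np.tan(np.radians(d['fovy'])/2)
    return f,d['cx'],d['cy'],d['k1'],np.array(d['eye']),R.from_euler('xyz',d['orientation']).as_matrix()
def ray(c,u,v):
    f,cx,cy,k,e,M=c
    p=np.array([(u-cx)/f,(v-cy)/f]);s=p.copy()
    for _ in range(20): s=p/(1+k*(s@s))
    return e,M@np.array([*s,1.])
def proj(c,P):
    f,cx,cy,k,e,M=c
    q=M.T@(np.array(P,float)-e);s=q[:2]/q[2];s=s*(1+k*(s@s))
    return np.array([cx,cy])+f*s
def onz(c,u,v,z):
    e,d=ray(c,u,v);return e+d*(z-e[2])/d[2]
def tri(c1,p1,c2,p2):
    e1,d1=ray(c1,*p1);e2,d2=ray(c2,*p2)
    t=np.linalg.lstsq(np.c_[d1,-d2],e2-e1,rcond=None)[0]
    a,b=e1+d1*t[0],e2+d2*t[1];return (a+b)/2,np.linalg.norm(a-b)
E
python3 - <<'E'
from bench import robot
import cv2,pickle
for n in('top','side'):
    d=robot.get_image(n);cv2.imwrite(f'pics/{n}0.png',d['img']);pickle.dump(d,open(f'{n}0.pkl','wb'))
    print(n,{k:v for k,v in d.items() if k!='img'})
print(robot.current_t(),robot.current_eef_rot())
E
```

```text
top {'fovy': 47.86189460465666, 'cx': 324.81397714901254, 'cy': 245.62935546559177, 'k1': -0.032212757849307605, 'eye': array([ 306.43974196,   -4.28724359, 1361.12361293]), 'orientation': array([-2.97574559e+00,  2.82496153e-04, -1.59426888e+00])}
side {'fovy': 54.62081263279683, 'cx': 323.98965398263, 'cy': 239.12330743995403, 'k1': -0.07729046861457181, 'eye': array([  42.30293331, -751.13129814,  855.62320973]), 'orientation': array([-2.26990417,  0.00898984, -0.58065892])}
0.1 [-3.13997504e+00 -3.05280052e-04  2.92083850e+00]
```

View pics/top0.png

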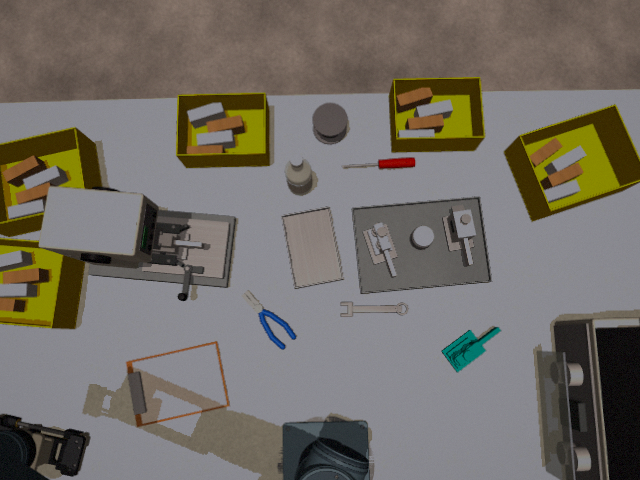

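View pics/side0.png

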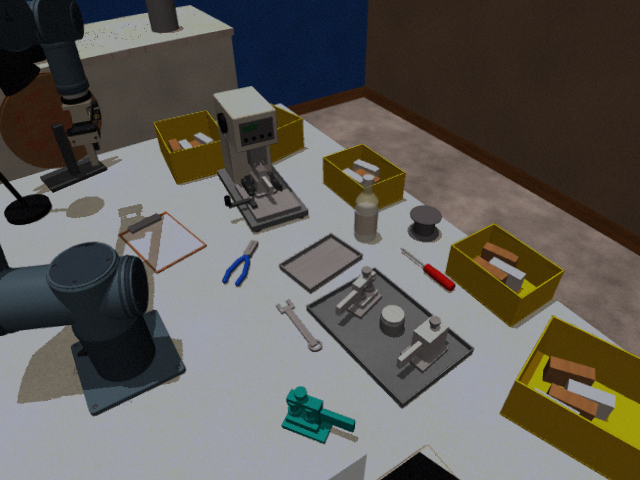

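```bash
python3 - <<'E'
import cv2,numpy as np
t=cv2.imread('pics/top0.png');s=cv2.imread('pics/side0.png')
def crop(i,x0,x1,y0,y1,k):
    c=cv2.resize(i[y0:y1,x0:x1],None,fx=k,fy=k,interpolation=cv2.INTER_CUBIC)
    c=np.clip(255*(c/255.)**0.7,0,255).astype(np.uint8)
    for x in range((x0+9)//10*10,x1,10):
        X=(x-x0)*k;cv2.line(c,(X,0),(X,4),(0,0,255),1)
        if x%20==0:cv2.putText(c,str(x),(X,14),0,.35,(0,0,255))
    for y in range((y0+9)//10*10,y1,10):
        Y=(y-y0)*k;cv2.line(c,(0,Y),(4,Y),(0,0,255),1);cv2.putText(c,str(y),(6,Y+4),0,.35,(0,0,255))
    return c
a=crop(t,140,240,190,305,5);b=crop(s,215,315,85,235,4)
b=crop(s,215,310,160,235,8)
cv2.imwrite('pics/pt.png',a);cv2.imwrite('pics/ps.png',b)
cv2.imwrite('pics/tt.png',cv2.resize(crop(t,278,496,190,300,4),(800,404)) if 0 else np.vstack([crop(t,350,490,195,295,5)]))
cv2.imwrite('pics/ts.png',crop(s,276,476,258,408,4))
E
```

```text
(no output)
```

View pics/pt.png

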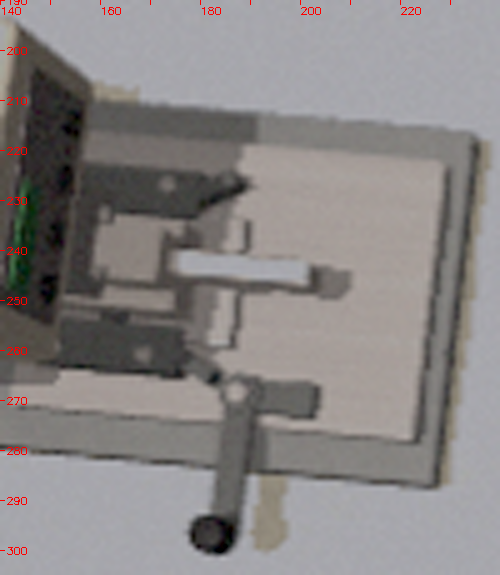

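View pics/ps.png

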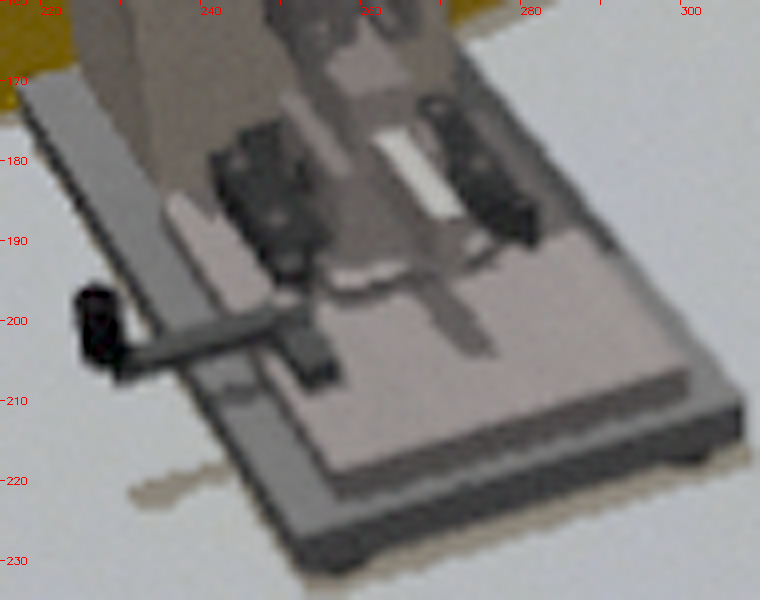

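View pics/tt.png

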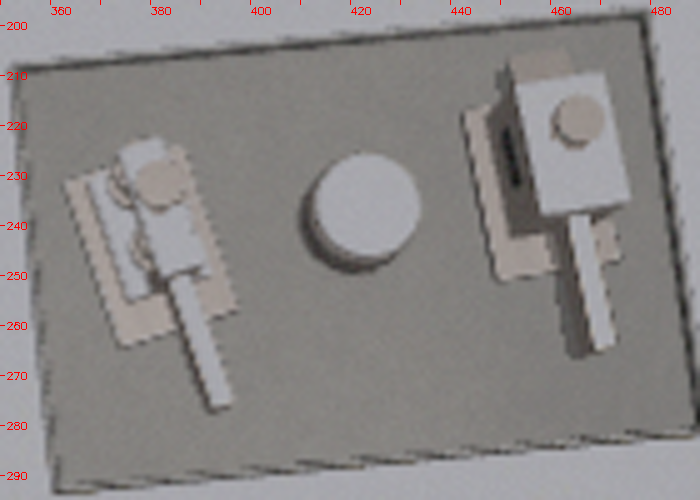

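View pics/ts.png

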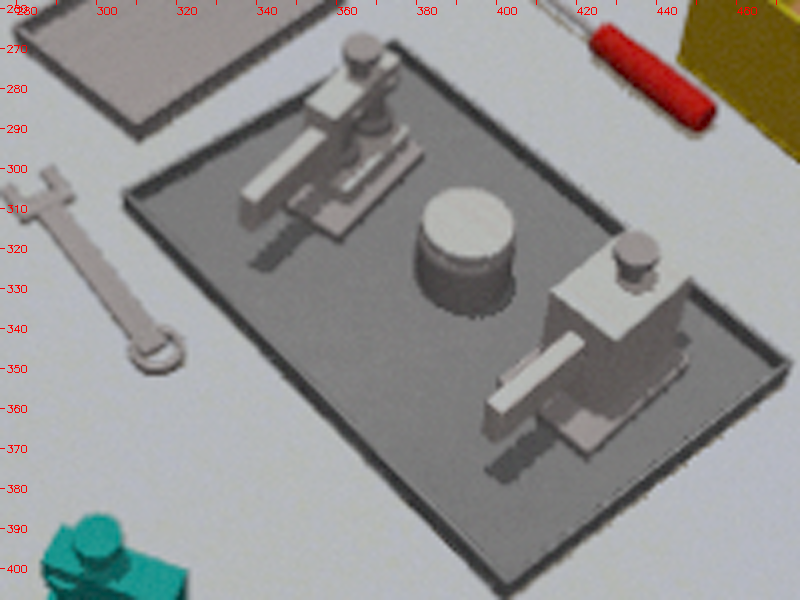

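```bash
cat > fit.py <<'E'
from h import *
import pickle
from scipy.optimize import least_squares
C={n:cam(pickle.load(open(n+'0.pkl','rb'))) for n in('top','side')}
def fit(obs,x0,label):
    def f(p):
        r=[]
        for n,P,px in obs:
            q=R.from_euler('z',p[3]).apply(P)+p[:3]; r+=list(proj(C[n],q)-px)
        return np.array(r)
    s=least_squares(f,x0,loss='soft_l1')
    print(label,np.round(s.x,3),'deg',round(np.degrees(s.x[3]),2));print(np.round(f(s.x).reshape(-1,2),1).tolist());return s.x
T='top';S='side'
press=fit([(T,[-140,-70,45],(228.9,221)),(T,[-140,70,45],(222.9,278)),(T,[-150,-90,30],(235.4,216.8)),(T,[-150,90,30],(227,287.4)),
 (S,[-140,70,45],(256.2,219)),(S,[-140,-70,45],(301,206)),(S,[-150,90,30],(251.9,226.8)),(S,[-150,-90,30],(308,210))],[500,400,0,1.5],'press')
old=fit([(T,[-92,-6,62],(201.8,241.4)),(T,[-92,6,62],(201.5,246.7)),(T,[-45,32,10],(186.2,259.4)),(T,[-45,-32,10],(190,233.8)),
 (S,[-92,6,62],(269.8,187)),(S,[-92,-6,62],(272.7,186.8))],[500,400,45,1.5],'old')
pil=fit([(T,[-45,32,10],(373.8,264.3)),(T,[45,32,10],(362.8,231.4)),(T,[-45,-32,10],(397.8,256.8)),(T,[45,-32,10],(386.8,224.2)),
 (T,[-92,6,62],(391.8,276.6)),(T,[-92,-6,62],(396.8,275.4)),(T,[15,0,100],(382.2,231.6)),
 (S,[-92,6,62],(335.8,306.3)),(S,[-92,-6,62],(340.1,308.3)),(S,[15,0,100],(366.3,269)),(S,[-45,-32,10],(361,317)),(S,[45,-32,10],(381.9,296.6))],[500,-100,3,.3],'pillar')
ret=fit([(T,[95,62.5,18],(283,214)),(T,[95,-62.5,18],(329,207)),(T,[-95,-62.5,18],(343,280)),(T,[-95,62.5,18],(296,289)),
 (S,[-95,62.5,18],(280,266)),(S,[95,62.5,18],(332,235)),(S,[95,-62.5,18],(362,254)),(S,[-95,-62.5,18],(311,292))],[450,20,0,0],'return')
for n,px in((T,(182,296.2)),): print('knob',onz(C[n],*px,89), tri(C[T],(182,296.2),C[S],(227.1,196.2)))
p=R.from_euler('z',press[3]).apply([-56,56,0])+press[:3];k=onz(C[T],182,296.2,89)-p;print('pivot',p,'r',np.hypot(*k[:2]),'ang rel press',np.degrees(np.arctan2(k[1],k[0])-press[3]))
json.dump(dict(press=list(press),old=list(old),pil=list(pil),ret=list(ret)),open('poses.json','w'))
E
python3 fit.py; python3 - <<'E'
from bench import robot
import numpy as np
for y in (0,np.pi/2,-np.pi/2,np.pi): print(y,robot.inverse_kinematics([500,300,200],[np.pi,0,y]))
E
```

```text
press [ 5.37798e+02  3.73826e+02 -4.92000e-01  1.46000e+00] deg 83.66
[[0.5, 1.0], [-0.1, -0.2], [-0.1, -0.9], [-0.0, -0.5], [-0.0, 0.2], [-0.5, -0.2], [-0.5, 0.4], [0.2, -0.2]]
old [535.761 372.174  44.111   1.474] deg 84.48
[[0.5, 0.2], [0.2, -0.1], [0.1, -0.2], [-0.8, -0.3], [-0.8, 0.5], [0.1, -0.4]]
pillar [ 534.373 -150.039    1.169   31.701] deg 1816.35
[[0.2, -0.2], [-0.0, -0.7], [0.3, -0.3], [-0.2, -1.0], [0.6, -0.1], [0.3, -0.4], [-0.0, -0.4], [-0.9, -0.1], [-1.1, 0.5], [-0.3, 1.1], [-1.2, 0.2], [-0.0, -0.9]]
return [ 5.30833e+02  2.06720e+01 -7.46400e+00  1.63000e-01] deg 9.36
[[-0.8, 1.0], [1.3, -0.9], [1.4, -1.3], [-0.6, -1.1], [-1.2, 0.2], [-0.9, -0.1], [0.8, 2.4], [-1.0, -0.6]]
knob [406.54780764 330.04535041  89.        ] (array([407.01258184, 328.83344845,  92.61087695]), np.float64(1.5873478507679235))
pivot [475.95425782 324.35572218  -0.49163191] r 69.63926475808371 ang rel press 91.65652624335227
0 [ 3.49236542e-01  3.13442380e-01  1.44134878e+00 -4.44089210e-16
  1.38680149e+00  1.92003287e+00]
1.5707963267948966 [ 3.49236542e-01  3.13442380e-01  1.44134878e+00 -4.44089210e-16
  1.38680149e+00  3.49236542e-01]
-1.5707963267948966 [ 0.34923654  0.31344238  1.44134878  0.          1.38680149 -2.79235611]
3.141592653589793 [ 0.34923654  0.31344238  1.44134878  0.          1.38680149 -1.22155978]
```

```bash
cat >> h.py <<'E'
PY=np.radians(83.9); PO=np.array([537.0,373.3,0])
D=lambda y:[np.pi,0,y]
def P(x,y,z): return R.from_euler('z',PY).apply([x,y,z])+PO
def W(o,yaw,x,y,z): return R.from_euler('z',yaw).apply([x,y,z])+np.array([o[0],o[1],0])
def st(robot,l=''): print(l,'t',round(robot.current_t(),2),'tcp',np.round(robot.current_tcp_pos(),1),'F',np.round(robot.current_contact_force(),1),'w',round(robot.current_gripper_width(),3),'ff',np.round(robot.current_finger_force(),1))
E
cat > s1.py <<'E'
from bench import robot
from h import *
robot.move_gripper(.4);st(robot)
robot.move_ptp([250,300,220],D(PY+.5))
robot.move_ptp(P(-150,0,180),D(PY));st(robot)
robot.move_linear(P(-78,0,130),speed=200)
print(robot.move_linear(P(-78,0,73),speed=120,f_stop=8));st(robot,'down')
robot.move_gripper(0);st(robot,'grip')
print(robot.move_linear(P(-78-15,0,73),speed=40,f_stop=25));st(robot)
print(robot.move_linear(P(-78-97,0,73),speed=70,f_stop=25));st(robot,'out')
d=robot.get_image('top');cv2.imwrite('pics/out.png',cv2.resize(d['img'][190:305,140:270],None,fx=4,fy=4,interpolation=2))
E
python3 s1.py
```

```text
t 1.12 tcp [120.4 536.7 192.6] F [0.3 1.  0.4] w 0.404 ff 0.0
 t 3.27 tcp [520.  225.2 180.2] F [ 0.6 -0.2 -1. ] w 0.401 ff 0.0
False
down t 4.48 tcp [529.4 295.4  73.8] F [ 0.3 -0.2  0.8] w 0.4 ff 0.0
grip t 5.02 tcp [529.  295.9  73.5] F [ 0.5 -0.1  3.6] w 0.126 ff 30.0
False
 t 5.54 tcp [527.2 280.4  73.4] F [-0.9  1.4  5.4] w 0.126 ff 30.0
False
out t 6.87 tcp [518.4 199.1  73.2] F [-0.3 -0.7  5.4] w 0.125 ff 30.0
```

```bash
cat > s2.py <<'E'
from bench import robot
from h import *
import time
ps=json.load(open('poses.json'))
ret=ps['ret'];ry=ret[3]
robot.move_gripper(.4)
robot.move_linear(P(-97-45,0,73),speed=150)
robot.move_gripper(0);st(robot,'regrip')
robot.move_linear(P(-97-45,0,140),speed=120);st(robot,'lift')
T=W(ret,ry,-47,0,120)
robot.move_ptp(T,D(ry));st(robot,'over')
robot.move_linear([T[0],T[1],42],speed=150)
print(robot.move_linear([T[0],T[1],27],speed=25,f_stop=6));st(robot,'down')
for n in('top','side'):
    d=robot.get_image(n);cv2.imwrite(f'pics/{n}1.png',d['img'])
t=cv2.imread('pics/top1.png')[190:300,260:360];s=cv2.imread('pics/side1.png')[190:300,260:380]
cv2.imwrite('pics/ret.png',np.hstack([cv2.resize(i,None,fx=3.5,fy=3.5,interpolation=2) for i in(t,s)]))
E
python3 s2.py
```

```text
regrip t 8.46 tcp [522.  231.6  73. ] F [-0.5 -2.2  0.4] w 0.124 ff 30.0
lift t 9.17 tcp [521.1 232.  139.1] F [ 0.2  0.6 -5.1] w 0.127 ff 30.0
over t 10.06 tcp [484.4  13.5 119.7] F [ 0.4  0.8 -3.8] w 0.122 ff 30.0
True
down t 11.06 tcp [484.8  13.   37.9] F [ 0.8 -1.3 -0.1] w 0.124 ff 30.0
```

View pics/ret.png

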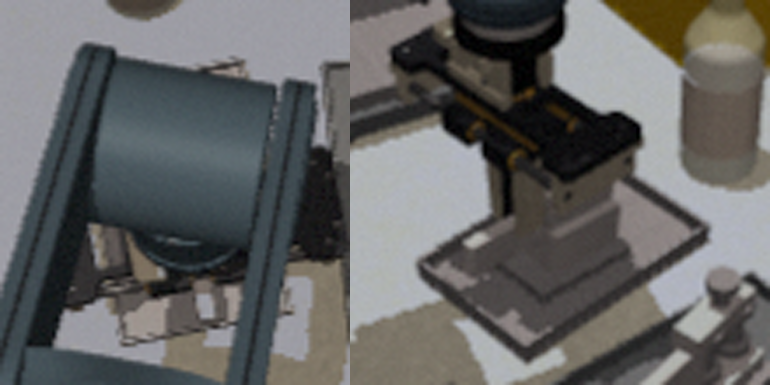

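```bash
cat > s3.py <<'E'
from bench import robot
from h import *
p=robot.current_tcp_pos()
print(robot.move_linear([p[0],p[1],30.5],speed=20,f_stop=15));st(robot,'down')
robot.move_gripper(.4);st(robot,'open')
robot.move_linear([p[0],p[1],130],speed=200)
ps=json.load(open('poses.json'));o=ps['pil'];y=o[3]%(2*np.pi);print(o,y)
A=W(o,y,-45,0,150)
robot.move_ptp(A,D(y));st(robot,'above pillar')
d=robot.get_image('side');cv2.imwrite('pics/side2.png',d['img'])
cv2.imwrite('pics/s2c.png',cv2.resize(d['img'][190:390,260:460],None,fx=3,fy=3,interpolation=2))
E
python3 s3.py
```

```text
True
down t 11.52 tcp [483.7  13.1  31.1] F [-1.   0.   5.6] w 0.127 ff 30.0
open t 12.16 tcp [483.1  13.1  30.9] F [-1.1  0.2 -0.1] w 0.404 ff 0.0
[534.3727315150996, -150.03868008621916, 1.1694958308791126, 31.70128859837645] 0.28536206247851936
above pillar t 13.54 tcp [ 490.3 -161.6  148.5] F [0.8 0.4 0.3] w 0.401 ff 0.0
```

View pics/s2c.png

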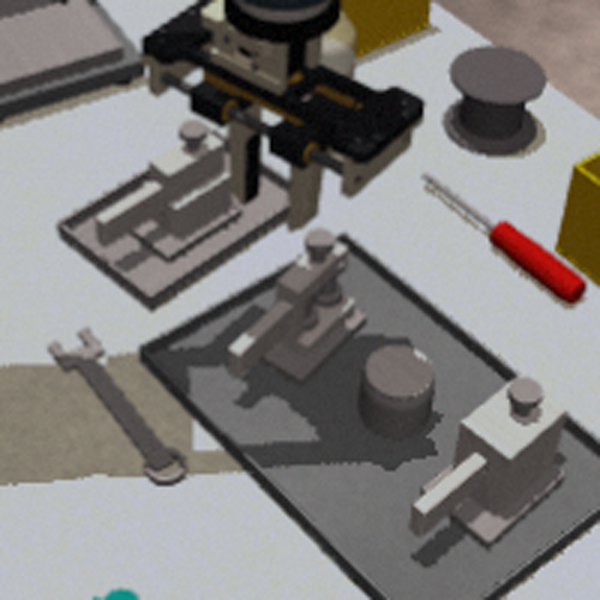

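```bash
cat > s4.py <<'E'
from bench import robot
from h import *
ps=json.load(open('poses.json'));o=ps['pil'];y=o[3]%(2*np.pi)
print(robot.move_linear(W(o,y,-45,0,31),speed=120,f_stop=8));st(robot,'down')
robot.move_gripper(0);st(robot,'grip')
p=robot.current_tcp_pos()
robot.move_linear([p[0],p[1],200],speed=150);st(robot,'lift')
robot.move_ptp(P(-142,0,170),D(PY));st(robot,'over bed')
robot.move_linear(P(-142,0,86),speed=120)
print(robot.move_linear(P(-142,0,73),speed=25,f_stop=15));st(robot,'on bed')
robot.move_gripper(.4)
robot.move_linear(P(-97-78,0,73),speed=150)
robot.move_gripper(0);st(robot,'regrip')
for n in('top','side'):
    d=robot.get_image(n);cv2.imwrite(f'pics/{n}3.png',d['img'])
t=cv2.imread('pics/top3.png')[190:310,140:240];s=cv2.imread('pics/side3.png')[130:250,205:320]
cv2.imwrite('pics/bed.png',np.hstack([cv2.resize(i,None,fx=3.6,fy=3.6,interpolation=2) for i in(t,s)]))
E
python3 s4.py
```

```text
False
down t 14.73 tcp [ 491.8 -162.9   31.7] F [ 0.5 -0.7 -0.2] w 0.398 ff 0.0
grip t 15.27 tcp [ 491.4 -162.9   31.3] F [-0.2  0.4  2.7] w 0.124 ff 30.0
lift t 16.54 tcp [ 490.6 -162.5  198.8] F [ 0.6 -0.3 -4.5] w 0.127 ff 30.0
over bed t 18.02 tcp [522.4 231.  170. ] F [ 0.4  0.4 -5.1] w 0.122 ff 30.0
True
on bed t 19.35 tcp [522.  232.1  74.7] F [-1.3 -0.1  3.5] w 0.123 ff 31.4
regrip t 20.89 tcp [518.4 199.7  73. ] F [ 0.5  1.3 -0.7] w 0.121 ff 30.0
```

View pics/bed.png

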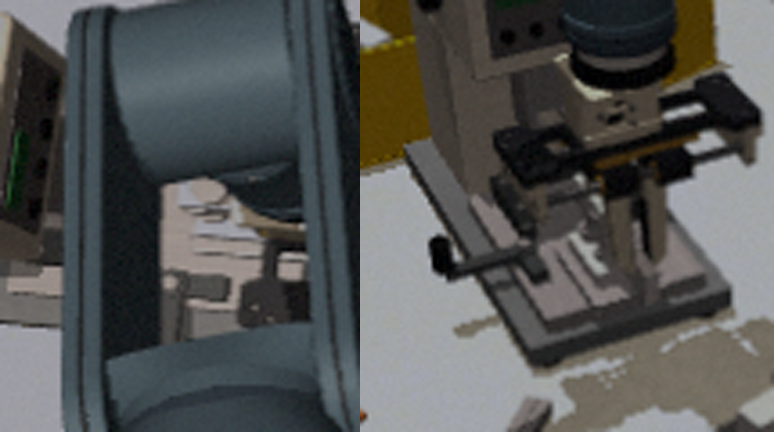

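```bash
cat > s5.py <<'E'
from bench import robot
from h import *
for x in(-75,-50,-30,-12):
    r=robot.move_linear(P(x-78,0,73),speed=60,f_stop=12);st(robot,f'{x} {r}')
    if r: break
else:
    r=robot.move_linear(P(8-78,0,73),speed=30,f_stop=15);st(robot,f'home {r}')
q=R.from_euler('z',-PY).apply(robot.current_tcp_pos()-PO);print(q)
E
python3 s5.py
```

```text
-75 False t 21.51 tcp [520.9 222.4  73. ] F [ 1.1  2.4 -0.1] w 0.124 ff 30.0
-50 False t 22.07 tcp [523.5 247.2  73. ] F [ 0.1  2.6 -0.7] w 0.122 ff 30.0
-30 False t 22.56 tcp [525.7 267.1  73. ] F [-0.3  2.2  0.3] w 0.125 ff 30.0
-12 False t 23.01 tcp [527.6 285.   73. ] F [-0.   2.2 -0.5] w 0.126 ff 30.0
home False t 23.82 tcp [529.6 304.2  73. ] F [-0.2  0.1  1.2] w 0.123 ff 30.0
[-6.94817583e+01  3.73364849e-03  7.29917070e+01]
```

```bash
cat > s6.py <<'E'
from bench import robot
from h import *
r=robot.move_linear(P(18-78,0,73),speed=25,f_stop=15);st(robot,f'home {r}')
q=R.from_euler('z',-PY).apply(robot.current_tcp_pos()-PO);print(q)
for n in('top','side'):
    d=robot.get_image(n);cv2.imwrite(f'pics/{n}4.png',d['img'])
t=cv2.imread('pics/top4.png')[190:310,140:240];s=cv2.imread('pics/side4.png')[130:250,205:320]
cv2.imwrite('pics/home.png',np.hstack([cv2.resize(i,None,fx=3.6,fy=3.6,interpolation=2) for i in(t,s)]))
E
python3 s6.py
```

```text
home True t 24.16 tcp [529.6 308.1  73. ] F [-0.8 -1.   4.7] w 0.126 ff 30.0
[-65.65403254   0.45638082  72.9723324 ]
```

```bash
cat > s7.py <<'E'
from bench import robot
from h import *
import pickle
robot.move_gripper(.4);st(robot)
robot.move_linear(P(-175,0,90),speed=250)
robot.move_ptp([300,150,250],D(PY-.8))
for n in('top','side'):
    d=robot.get_image(n);cv2.imwrite(f'pics/{n}5.png',d['img'])
def crop(i,x0,x1,y0,y1,k):
    c=cv2.resize(i[y0:y1,x0:x1],None,fx=k,fy=k,interpolation=cv2.INTER_CUBIC)
    c=np.clip(255*(c/255.)**0.7,0,255).astype(np.uint8)
    for x in range((x0+9)//10*10,x1,10):
        X=(x-x0)*k;cv2.line(c,(X,0),(X,4),(0,0,255),1)
        if x%20==0:cv2.putText(c,str(x),(X,14),0,.35,(0,0,255))
    for y in range((y0+9)//10*10,y1,10):
        Y=(y-y0)*k;cv2.line(c,(0,Y),(4,Y),(0,0,255),1);cv2.putText(c,str(y),(6,Y+4),0,.35,(0,0,255))
    return c
a=crop(cv2.imread('pics/top5.png'),155,225,205,305,6)[:600];b=crop(cv2.imread('pics/side5.png'),225,288,160,220,6)
v=np.zeros((600,a.shape[1]+b.shape[1],3),np.uint8);v[:600,:a.shape[1]]=a;v[:b.shape[0],a.shape[1]:]=b
print(v.shape);cv2.imwrite('pics/home5.png',v);st(robot)
E
python3 s7.py
```

```text
t 24.9 tcp [529.1 307.3  72.2] F [ 0.7  0.7 -0.3] w 0.399 ff 0.0
(600, 798, 3)
 t 26.66 tcp [300.5 150.3 249.3] F [ 0.7 -0.2 -0.6] w 0.401 ff 0.0
```

View pics/home5.png

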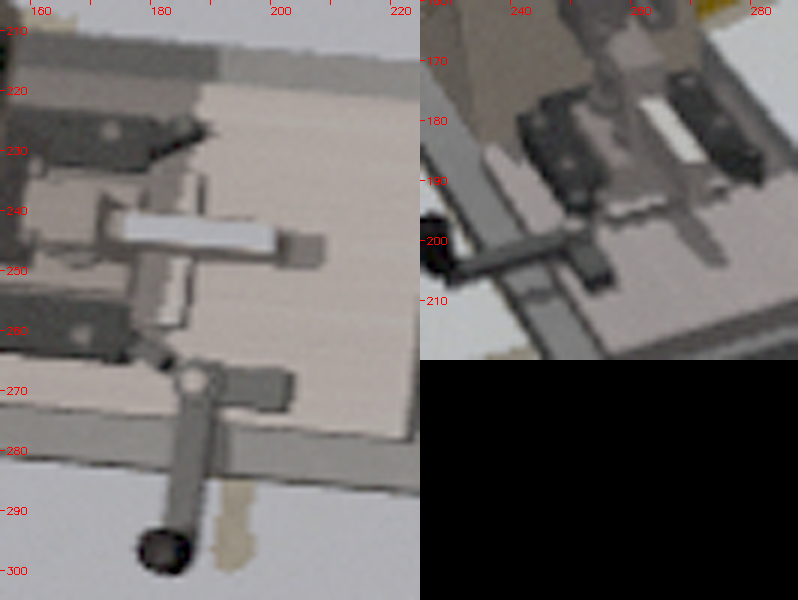

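```bash
cat > s8.py <<'E'
from bench import robot
from h import *
def K(th,z,r=70):
    a=np.radians(th);return P(-56+r*np.cos(a),56+r*np.sin(a),z)
Y=lambda th:D(PY+np.radians(th-180))
print(K(91.7,89))
robot.move_ptp(K(91.7,110),Y(91.7))
print(robot.move_linear(K(91.7,66),speed=80,f_stop=8));st(robot,'down')
robot.move_gripper(.25);st(robot,'cage')
for th in range(100,181,10):
    r=robot.move_linear(K(th,66),Y(th),speed=60,f_stop=20)
    if r: st(robot,f'stop {th}');break
else:
    r=robot.move_linear(K(184,66),Y(180),speed=25,f_stop=15);st(robot,f'end {r}')
E
python3 s8.py
```

```text
[405.57259448 328.93819509  89.        ]
False
down t 28.37 tcp [405.9 329.   66.4] F [ 0.6 -0.2 -0.3] w 0.401 ff 0.0
cage t 28.86 tcp [405.6 329.   66.1] F [ 0.  -1.3 -0. ] w 0.251 ff 0.0
end False t 32.32 tcp [472.8 253.7  66. ] F [-0.3 -0.6  0.5] w 0.25 ff 0.0
```

```bash
cat > s9.py <<'E'
from bench import robot
from h import *
robot.move_gripper(0);st(robot,'grip knob')
robot.move_gripper(.4)
p=robot.current_tcp_pos()
robot.move_linear([p[0],p[1],160],speed=200)
robot.move_ptp([300,150,250],D(PY-.8));robot.sleep(.3)
d=robot.get_image('top');cv2.imwrite('pics/top6.png',d['img']);c=cam(d)
im=d['img'];k=P(-126,56,89);u=proj(c,k);print('exp knob px',u)
x0,y0=int(u[0])-12,int(u[1])-12
m=(im[y0:y0+24,x0:x0+24].max(2)<45);ys,xs=np.nonzero(m);print(m.sum());px=(xs.mean()+x0,ys.mean()+y0)
w=onz(c,*px,85);q=R.from_euler('z',-PY).apply(w-PO);print(px,q,'lever rad',np.pi-np.arctan2(q[1]-56,q[0]+56)%(2*np.pi))
# die shift of pillar vs old in top view: shared handle + base patch
a=cv2.imread('pics/top0.png');H=a[236:254,165:212]
print(cv2.phaseCorrelate(np.float64(cv2.cvtColor(H,6)),np.float64(cv2.cvtColor(np.ascontiguousarray(im[236:254,165:212]),6)))); st(robot)
E
python3 s9.py
```

```text
grip knob t 32.89 tcp [472.8 253.6  66. ] F [-0.   0.8  0.3] w 0.002 ff 0.0
exp knob px [214.4724204  269.57534239]
0
(np.float64(nan), np.float64(nan)) [nan nan nan] lever rad nan
((-0.2250785397749766, 0.5446872355860837), 0.8067392250810601)
 t 35.52 tcp [300.3 150.1 249.6] F [-0.8 -1.1  0.5] w 0.399 ff 0.0s9.py:11: RuntimeWarning: Mean of empty slice.
  m=(im[y0:y0+24,x0:x0+24].max(2)<45);ys,xs=np.nonzero(m);print(m.sum());px=(xs.mean()+x0,ys.mean()+y0)
  ret = ret.dtype.type(ret / rcount)
```

```bash
python3 - <<'E'
from h import *
import pickle
c=cam(pickle.load(open('top0.pkl','rb')))
for n in(0,6):
    im=cv2.imread(f'pics/top{n}.png').max(2)
    b=cv2.blur(im.astype(np.float32),(5,5));out=[]
    for th in range(60,200,5):
        a=np.radians(th);u=proj(c,P(-56+70*np.cos(a),56+70*np.sin(a),89));out.append((th,int(b[int(round(u[1])),int(round(u[0]))])))
    print(n,out)
    m=(im[280:310,165:235]<40).astype(np.uint8)
    k,_,s,ce=cv2.connectedComponentsWithStats(m)
    for i in range(1,k):
        if s[i,4]>15: print(s[i],ce[i]+[165,280],onz(c,*(ce[i]+[165,280]),80))
E
```

```text
0 [(60, 145), (65, 145), (70, 145), (75, 144), (80, 93), (85, 47), (90, 24), (95, 18), (100, 75), (105, 112), (110, 116), (115, 114), (120, 131), (125, 143), (130, 146), (135, 145), (140, 143), (145, 113), (150, 96), (155, 101), (160, 96), (165, 112), (170, 128), (175, 139), (180, 139), (185, 139), (190, 138), (195, 138)]
[13 13 10  8 61] [182.36065574 296.24590164] [407.12846764 331.5498855   80.        ]
6 [(60, 154), (65, 155), (70, 155), (75, 154), (80, 100), (85, 51), (90, 25), (95, 18), (100, 79), (105, 119), (110, 124), (115, 122), (120, 139), (125, 152), (130, 156), (135, 155), (140, 153), (145, 121), (150, 103), (155, 109), (160, 102), (165, 120), (170, 138), (175, 149), (180, 149), (185, 148), (190, 148), (195, 148)]
[13 13  9  8 56] [182.26785714 296.33928571] [406.91201245 331.76675099  80.        ]
```

```bash
cat > s10.py <<'E'
from bench import robot
from h import *
def K(th,z,r=70):
    a=np.radians(th);return P(-56+r*np.cos(a),56+r*np.sin(a),z)
Y=lambda th:D(PY+np.radians(th-180))
robot.move_ptp(K(91.7,110),Y(91.7))
robot.move_linear([407,330,67],speed=80,f_stop=8);st(robot,'down');print(robot.current_eef_rot(),Y(91.7))
robot.move_gripper(0);st(robot,'grip')
if robot.current_gripper_width()>.1:
    for th in range(97,111,5):
        r=robot.move_linear(K(th,67),Y(th),speed=60,f_stop=25);st(robot,f'{th} {r}')
        if r: break
E
python3 s10.py
```

```text
down t 37.22 tcp [407.3 330.   67.4] F [-0.6 -1.  -0.8] w 0.398 ff 0.0
[-3.14131489e+00 -4.70781044e-04 -7.69616601e-02] [3.141592653589793, 0, np.float64(-0.07679448708775038)]
grip t 37.97 tcp [407. 330.  67.] F [ 0.2 -0.5 -0. ] w 0.001 ff 0.0
```

```bash
cat > s11.py <<'E'
from bench import robot
from h import *
import pickle
c={n:cam(pickle.load(open(n+'0.pkl','rb'))) for n in('top','side')}
for n,q in(('top',(165,235,280,310)),('side',(218,238,190,212))):
    x0,x1,y0,y1=q
    for k in('0','5','6' if n=='top' else '4'):
        g=cv2.imread(f'pics/{n}{k}.png').max(2)[y0:y1,x0:x1]
        nn,_,s,ce=cv2.connectedComponentsWithStats((g<40).astype(np.uint8))
        print(n,k,[(s[i].tolist(),(ce[i]+[x0,y0]).round(1).tolist()) for i in range(1,nn) if s[i,4]>10])
    for z in(59,89): print('pred',z,proj(c[n],[407,330,z]))
print('t',robot.current_t())
E
python3 s11.py
```

```text
top 0 [([13, 13, 10, 8, 61], [182.4, 296.2])]
top 5 [([13, 13, 10, 8, 53], [182.5, 296.2])]
top 6 [([13, 13, 9, 8, 56], [182.3, 296.3])]
pred 59 [185.26430353 296.92075511]
pred 89 [182.02274586 296.00735106]
side 0 [([10, 0, 7, 12, 16], [230.9, 195.2]), ([6, 6, 14, 11, 67], [228.7, 201.6])]
side 5 [([10, 0, 5, 9, 11], [230.2, 194.1]), ([7, 6, 13, 11, 67], [228.8, 201.7])]
side 4 [([10, 0, 7, 12, 14], [231.1, 195.5]), ([7, 6, 13, 11, 67], [228.8, 201.7])]
pred 59 [228.27068821 205.48178503]
pred 89 [226.83089151 197.07647023]
t 37.9667
```

```bash
cat > s12.py <<'E'
from bench import robot
from h import *
import pickle
c={n:cam(pickle.load(open(n+'0.pkl','rb'))) for n in('top','side')}
for n in('top','side'):
    d=robot.get_image(n);cv2.imwrite(f'pics/{n}7.png',d['img'])
    a=cv2.imread(f'pics/{n}5.png').astype(int);e=np.abs(a-d['img']).max(2)
    u=proj(c[n],[407,330,67]).astype(int)
    print(n,u,'eye same',np.abs(np.array(d['eye'])-c[n][4]).max(),'frac changed near knob',(e[u[1]-8:u[1]+9,u[0]-8:u[0]+9]>40).mean(), 'changed overall',(e>40).mean())
    m=(e>60).astype(np.uint8);k,_,s,ce=cv2.connectedComponentsWithStats(m);i=1+s[1:,4].argmax();print(s[i])
p=robot.current_tcp_pos()
for dy in(35,):
    r=robot.move_linear([p[0],p[1]+dy,67],speed=60,f_stop=5);st(robot,f'+y {r}')
    r=robot.move_linear([p[0],p[1]-dy,67],speed=60,f_stop=5);st(robot,f'-y {r}')
E
python3 s12.py
```

```text
top [184 296] eye same 0.0 frac changed near knob 0.5847750865051903 changed overall 0.10548177083333334
[   82   264   242   216 21482]
side [227 203] eye same 0.0 frac changed near knob 0.2179930795847751 changed overall 0.070068359375
[ 125  207  147  108 3360]
+y False t 38.8 tcp [406.8 365.   66.8] F [0.5 0.4 0.1] w 0.004 ff 0.0
-y False t 40.12 tcp [407.  295.3  67. ] F [ 0.6 -0.2  0. ] w 0.005 ff 0.0
```

```bash
cat > s13.py <<'E'
from bench import robot
from h import *
p=robot.current_tcp_pos()
robot.move_linear([p[0],p[1],130],speed=250)
robot.move_ptp([300,150,250],D(PY-.8))
d={}
for n in('top','side'):
    d[n]=robot.get_image(n);cv2.imwrite(f'pics/{n}8.png',d[n]['img'])
c={n:cam(d[n]) for n in d}
for n,(x0,x1,y0,y1) in(('top',(150,240,200,312)),('side',(205,320,130,240))):
    a=cv2.imread(f'pics/{n}5.png').astype(int);e=(np.abs(a-d[n]['img']).max(2)>35).astype(np.uint8)[y0:y1,x0:x1]
    k,_,s,ce=cv2.connectedComponentsWithStats(e)
    print(n,[(s[i].tolist(),(ce[i]+[x0,y0]).round(1).tolist()) for i in range(1,k) if s[i,4]>8])
for n in d:
    im=cv2.blur(d[n]['img'].max(2).astype(np.float32),(3,3))
    print(n,[(th,int(im[tuple(np.round(proj(c[n],P(-56+70*np.cos(np.radians(th)),56+70*np.sin(np.radians(th)),80)))[::-1].astype(int))])) for th in range(40,200,8)])
st(robot)
E
python3 s13.py
```

```text
top []
side [([2, 15, 13, 7, 46], [213.6, 148.1]), ([0, 25, 14, 31, 248], [211.0, 170.9])]
top [(40, 155), (48, 155), (56, 155), (64, 156), (72, 154), (80, 60), (88, 35), (96, 29), (104, 133), (112, 124), (120, 149), (128, 155), (136, 153), (144, 147), (152, 108), (160, 107), (168, 129), (176, 149), (184, 148), (192, 147)]
side [(40, 85), (48, 54), (56, 127), (64, 141), (72, 41), (80, 13), (88, 10), (96, 5), (104, 12), (112, 25), (120, 43), (128, 72), (136, 60), (144, 79), (152, 61), (160, 85), (168, 32), (176, 38), (184, 120), (192, 122)]
 t 41.58 tcp [300.  150.3 249. ] F [0.5 0.4 0.3] w 0.005 ff 0.0
```

```bash
python3 - <<'E'
from h import *
import pickle
c={n:cam(pickle.load(open(n+'0.pkl','rb'))) for n in('top','side')}
for n in('side','top'):
    i7=cv2.imread(f'pics/{n}7.png').astype(int)
    e=[np.abs(i7-cv2.imread(f'pics/{n}{k}.png').astype(int)).max(2)>30 for k in(0,5)]
    m=(e[0]&e[1]).astype(np.uint8)
    k,_,s,ce=cv2.connectedComponentsWithStats(m);print(n,[(s[i].tolist(),ce[i].round().tolist()) for i in range(1,k) if s[i,4]>60])
    for z in(67,130,151,220): print(z,proj(c[n],[407,330,z]).round(1))
    u=proj(c[n],[407,330,67]).astype(int)
    print('rows changed in x window around u:')
    for y in range(u[1]-60,u[1]+14,3): print(y,''.join('#' if v else '.' for v in m[y,u[0]-35:u[0]+36]))
E
```

```text
side [([51, 28, 30, 31, 679], [64.0, 44.0]), ([155, 32, 14, 12, 61], [160.0, 36.0]), ([199, 44, 38, 86, 1970], [217.0, 84.0]), ([106, 50, 59, 29, 985], [141.0, 62.0]), ([0, 59, 56, 101, 1960], [32.0, 110.0]), ([200, 149, 45, 48, 817], [223.0, 170.0]), ([248, 205, 25, 14, 153], [260.0, 212.0]), ([153, 206, 120, 108, 3089], [204.0, 264.0]), ([243, 210, 29, 17, 123], [252.0, 218.0]), ([0, 218, 67, 90, 2187], [26.0, 258.0]), ([132, 273, 17, 17, 67], [144.0, 281.0]), ([192, 284, 33, 33, 427], [208.0, 301.0]), ([144, 313, 12, 24, 166], [151.0, 323.0]), ([46, 318, 24, 23, 159], [58.0, 329.0]), ([156, 336, 26, 12, 160], [170.0, 341.0]), ([65, 351, 53, 39, 701], [88.0, 373.0])]
67 [227.9 203.3]
130 [224.8 185.2]
151 [223.7 178.9]
220 [220.1 157.5]
rows changed in x window around u:
143 ............##.......###...............................................
146 .......#...............................................................
149 ...............########.....####....#..................................
152 ........#.......####..#...########.....................................
155 ........
[... 3239 characters left out ...]
################
284 #######################################..##......######################
287 ######################################..###....########################
290 ####################################....##.....########################
293 ###############################.........#......########################
296 #############################....#.##..##......########################
299 ##############################.....##.###.....#########################
302 ################################################################....###
305 #######################################################################
308 ###############################################################........
```

```bash
cat > s14.py <<'E'
from bench import robot
from h import *
def K(th,z,r=70):
    a=np.radians(th);return P(-56+r*np.cos(a),56+r*np.sin(a),z)
Y=lambda th:D(PY+np.radians(th-180))
robot.move_gripper(.4)
robot.move_ptp(K(91.7,100),Y(91.7))
Z=49
print(robot.move_linear([407,330,Z],speed=90,f_stop=8));st(robot,'down')
robot.move_gripper(0);st(robot,'grip')
if robot.current_gripper_width()>.08:
    for th in range(100,181,10):
        r=robot.move_linear(K(th,Z),Y(th),speed=70,f_stop=30)
        if r or robot.current_gripper_width()<.08: break
    st(robot,f'{th} {r}')
E
python3 s14.py
```

```text
False
down t 44.08 tcp [407.5 330.   49.6] F [ 0.4 -0.6 -0.2] w 0.397 ff 0.0
grip t 44.55 tcp [407.2 330.8  49.5] F [-1.7  5.   2.1] w 0.179 ff 30.0
180 False t 47.46 tcp [469.1 255.7  49.5] F [2.8 7.8 0.8] w 0.184 ff 30.0
```

```bash
cat > s15.py <<'E'
from bench import robot
from h import *
a=np.radians(184)
r=robot.move_linear(P(-56+70*np.cos(a),56+70*np.sin(a),49),speed=30,f_stop=15);st(robot,f'{r}')
robot.move_gripper(.4)
p=robot.current_tcp_pos();robot.move_linear([p[0],p[1],140],speed=250)
robot.move_ptp([300,150,250],D(PY-.8))
d=robot.get_image('top');cv2.imwrite('pics/top9.png',d['img']);c=cam(d);im=d['img'].max(2)
x0,y0=195,255;m=(im[y0:y0+35,x0:x0+40]<40).astype(np.uint8)
k,_,s,ce=cv2.connectedComponentsWithStats(m)
for i in range(1,k):
    if s[i,4]>10:
        w=onz(c,*(ce[i]+[x0,y0]),87);q=R.from_euler('z',-PY).apply(w-PO);print(s[i],ce[i]+[x0,y0],q,'lever',np.arctan2(-(q[1]-56),-(q[0]+56)))
a=cv2.imread('pics/top5.png').astype(int);e=np.abs(a-d['img']).max(2)>35
k,_,s,ce=cv2.connectedComponentsWithStats(e.astype(np.uint8));print([(s[i].tolist()) for i in range(1,k) if s[i,4]>15])
st(robot)
E
python3 s15.py
```

```text
False t 47.77 tcp [471.  255.2  49.4] F [-4.4  6.5  7.9] w 0.183 ff 30.0
[16 11  8  8 47] [214.76595745 269.42553191] [-126.22433019   55.37648448   87.        ] lever 0.00887867690657885
[[185, 254, 9, 12, 84], [197, 265, 27, 9, 138], [177, 272, 19, 29, 210], [190, 285, 7, 15, 77]]
 t 49.83 tcp [300.4 150.2 249.1] F [-0.3 -0.2  0.2] w 0.396 ff 0.0
```

```bash
python3 -c "
from bench import robot
print(robot.hand_in())"
```

```text
the job is handed in; nothing more can be done
None
```

I handed the job in at about 50 s: the old die is flat in the return tray, the pillar die is in to where it stopped against resistance (a tight match to the old die's position in the top view), and the lock lever measures about 0.01 rad from shut; the verdict was not returned.

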